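# Start up the wood lathe: lamp, extraction, spindle

### The job

Get the wood lathe running, in this order: first press the round push button on the gooseneck lamp's base until it stays fully down, then push the raised end of the wide rocker on the dust extractor's switch box fully home, and last press the square start key on the lathe's control pendant all the way in and let it spring back. Only press and push, picking nothing up: do not press the mushroom stop or the small round button on the pendant, leave the loose pendant where it lies, and leave everything else on the bench undisturbed.

Things in the scene. Friction and masses are not known exactly. Their poses are not given: they have to be found in the camera images.
- lamp: Black box base 120 x 100 mm, 55 mm high, of the gooseneck work lamp, fixed to the bench; origin at the centre of its underside, x from the button towards the neck. Round button on top at x = -25 mm, y = 0; a small fixed dimmer stub (18 mm wide, 6 mm high) at x = +25, y = +32 mm. The bent neck (16 mm thick) rises at x = +45 mm and carries a small lamp head out to x = +146 mm; highest point 155 mm.
- lamp_button_top (a point): Centre of the top face of the lamp's round grey button (30 mm diameter). It stands 17 mm above the base's top before it is pressed, its face 72 mm above the bench, and moves down with the button, 7 mm; 10 mm still show when it is down. A low grey collar, 42 mm wide and 5 mm high, surrounds it.
- lamp_button (a joint): Travel of the lamp button in m: 0 = up (off), 0.007 = fully down (on). Slides straight down against about 3.5 N of friction and stays where it is left; no spring brings it back.
- switch_box: Grey steel box 110 x 110 mm, 60 mm high: the dust extractor's switch, fixed to the bench at any yaw; origin at the centre of its underside. Two black cable glands stick out 20 mm on its -x side. The rocker sits mid-top in a black frame 82 x 56 mm, 7 mm high; its axis runs along the box's y, 66 mm above the bench. At the start its half towards the box's +x stands up.
- rocker_press (a point): Point to press: on the top face of the rocker's raised half, 23 mm from the rocking axis, in the middle of its width; it moves with the rocker. About 79 mm above the bench at the start, 70 mm when the end is fully home. Each half of the grey V-shaped rocker is 33 mm long and 40 mm wide.
- rocker (a joint): Angle of the rocker in rad: 0 = off (the -x half lies level, the +x half stands up at 0.4 rad, its tip about 12 mm higher), 0.4 = on (the +x half pressed fully home, level; the -x half then stands up). Turns against 0.08 N m of friction (about 3.5 N at the press point) and stays where it is left.
- pendant: Lathe control pendant: black box 95 x 180 mm, 50 mm high, with an aluminium top plate, 1 kg, lying loose on the bench; origin at the centre of its underside, y along its length. On top, in a row along y: the mushroom stop at y = +58 mm (40 mm wide, 23 mm high), the square start key at y = 0, the small round jog button at y = -50 mm (18 mm wide, 12 mm high).
- start_key_top (a point): Centre of the top face of the square grey start key, 28 x 28 mm, 66 mm above the bench when up; it moves down with the key, 6 mm. A black frame 40 x 40 mm, its top 54 mm above the bench, surrounds it.
- start_key (a joint): Travel of the start key in m: 0 = up, 0.006 = fully in. Spring key: starts to move at about 1.5 N, fully in at 5 N, springs back when let go.
- stop_button (a joint): Travel of the mushroom stop in m: 0 = up, 0.006 = fully in (spring, 8 N). Not to be pressed.
- jog_button (a joint): Travel of the small round jog button in m: 0 = up, 0.004 = fully in (spring, 5 N). Not to be pressed.
- finial: Bystander: small turned wooden finial standing upright, 40 mm wide, 88 mm high; origin at the centre of its foot. Loose.
- wax_jar: Bystander: amber glass jar with a steel cap, 52 mm wide, 60 mm high; origin at the centre of its underside. Loose.
- blank: Bystander: round wooden turning blank, 86 mm wide, 38 mm high; origin at the centre of its underside. Loose.
- live_center: Bystander: steel live centre standing point up, 52 mm wide, 85 mm high; origin at the centre of its underside. Loose.
- mug: Bystander: blue ceramic mug, 80 mm wide, 90 mm high; origin at the centre of its underside. Loose.
- offcut: Bystander: dark wood offcut 60 x 110 mm, 35 mm high; origin at the centre of its underside. Loose.
Not all that is in view belongs to the job. What is shaped like the pendant but turquoise is not meant.

How it is judged:
By the outcome, as a careful person would: the job done as asked, in the order asked, and still so for the second after the job is handed in, with the robot touching nothing.
It also fails if it takes over 50 s, if anything falls off the work surface, if the arm or the gripper's body presses on something with over 40 N, if the wrist force passes 120 N, or if a joint passes its speed limit or range.

### The arm

A 6-joint arm with a two-finger parallel gripper is mounted at the origin on the work surface. World frame = base frame: x ahead of the robot, y to its left, z up, the work surface at z = 0. Lengths are in m, angles in rad, forces in N, time in s.
With the tool pointing down it reaches from about 0.4 to 0.825 m from the base axis. Payload 7 kg.
Tool frame: the origin (TCP) lies midway between the tips of the shut fingers; the grasp point (between the pads) lies 19 mm behind it (env.grasp_offset is the distance from the TCP to the grasp point, in m); z points along the fingers, y is the line along which they close (so a half turn about z gives the same grasp; the last joint's range is limited). The gripper opens to 85 mm and grips with 20 to 120 N. Pads are 22 mm wide; open, the fingers measure 114 mm over their backs; the gripper's body (76 mm by 85 mm) begins 54 mm behind the grasp point. The pads swing forward as they close: fully open they stand 13 mm farther back than shut.
Start: joints at [-1.037, 0.359, 0.012, 0, -1.224, -0.288], TCP at [0.164, -0.655, 0.231] pointing down, gripper open.
Joint ranges: [-3.07, 3.07], [-1.43, 2.12], [-1.02, 1.25], [-3.03, 1.67], [-3.05, -0], [-3.03, 3.03]. Speed limits (rad/s): [2.39, 2.39, 3.01, 3.14, 3.14, 3.14].

### API

Orientations are given as a unit quaternion [w, x, y, z].
In Python, from plant import sensors, read_camera, camera_params, order, env gives the robot as it stands.
- The arm moves only by the shell command python3 -m creep 'ROWS' [OPENING]. ROWS is JSON, a list of rows, each an object with "dp": the shift along the tool's x, y, z in m, a list of three; "twist": the turn, a rotation vector about the tool's x, y, z in rad, a list of three. A call has 1 to 12 rows; each row is the pose to reach, as a shift and turn from the pose commanded when the call began, along the tool's axes at that moment; what a row does not reach only later rows make up. A row lasts 1/12 s, in which the tool goes at most 41.7 mm and 7.16 degrees, less where a joint would pass 70% of its speed; a pose out of reach is approached as far as the arm can. A call with a gripper value outside its range is refused whole. OPENING is the finger opening in m, from 0 to 0.0854, set as the call begins (- or left out, the last holds). The fingers move at their own pace and stop on an object; the grip force is fixed at half the most. Time passes only in rows, so rows that repeat a pose let the fingers close. It gives the time, the measured TCP pose, the force, the opening and the grip force at its end, in the units of the state.
- sensors.get_obs(): the state, without advancing time (a new reading comes with each control period).
- read_camera(name): name is "side" or "top" or "wrist"; returns (picture, depth): 420x560x3 uint8, red, green, blue; 420x560 float32, m along the optical axis (not along the pixel's ray), 0 where there is no reading.
- camera_params(name): a dict with "K" (3x3 intrinsics, pixels), "rvec" (rotation vector, rad) and "tvec" (3), from world to camera coordinates, as OpenCV has them; the wrist camera has in their place "tool_from_camera" (4x4, takes a point from camera to tool coordinates, whose origin is the TCP and whose axes are the flange's). Camera axes: x right, y down, z forward; pixel columns grow to the right and rows downward; lengths in m; the calibration is good to about 2 mm. A picture is of the moment at which its call begins: read the wrist's pose just before it. camera_params takes no time and is no camera call.
- order.close_job(): hands the job in; it is judged then, once.
The state is a dict: "clock": time; "joint_pos": joint angles; "dq": joint speeds; "joint_torque": joint torques, N m; "tool_pos": TCP position; "tcp_rot": TCP orientation; "force": force on the tool from outside, world axes, zero at the start; "wrist_torque": the same for the moment, N m; "opening": opening from 0.0 (shut) to 1.0 (fully open); "gripper_force": force on a finger pad.
Only numpy, scipy, OpenCV 4.12 (cv2) and the standard library are available. Lean on these libraries where they do the work, as an engineer would, in place of code of your own. Each camera call takes 0.05 s, during which the arm holds its last target. There are 200 camera calls.

## Working session

There is one attempt and no reset: what is moved stays moved. The work goes in short steps, Python scripts to look and compute and a shell command to move; the robot and the scene stay as the last step left them, time stands still between calls to the robot, and variables do not carry over. Pictures are saved under pics/ and viewed, at most 10 in all, crops included, and the job is handed in when it is done.

```bash
mkdir -p pics; cat > h.py <<'E'
import numpy as np, cv2
from scipy.spatial.transform import Rotation as R
from plant import sensors, read_camera, camera_params, order, env
def cam(name):
    o=sensors.get_obs(); p=camera_params(name); im,d=read_camera(name); K=np.array(p["K"])
    if name=="wrist":
        q=np.array(o["tcp_rot"]); T=np.eye(4); T[:3,:3]=R.from_quat(q[[1,2,3,0]]).as_matrix(); T[:3,3]=o["tool_pos"]
        M=T@np.array(p["tool_from_camera"])
    else:
        E=np.eye(4); E[:3,:3]=cv2.Rodrigues(np.array(p["rvec"],float))[0]; E[:3,3]=np.ravel(p["tvec"]); M=np.linalg.inv(E)
    return im,d,K,M
def world(d,K,M):
    v,u=np.mgrid[:d.shape[0],:d.shape[1]]
    P=np.stack([(u-K[0,2])/K[0,0]*d,(v-K[1,2])/K[1,1]*d,d,np.ones_like(d)],-1)
    return (P@M.T)[...,:3]
def grab(name,tag):
    im,d,K,M=cam(name); cv2.imwrite(f"pics/{tag}.png",im[...,::-1]); W=world(d,K,M); W[d==0]=np.nan
    np.savez(f"{tag}.npz",im=im,W=W,K=K,M=M); return im,W
E
python3 - <<'E'
from h import *
for n in("top","side"): grab(n,n+"0")
print(sensors.get_obs())
E
```

```text
{'clock': 0.1, 'joint_pos': array([-1.03692153e+00,  3.59337209e-01,  1.11431923e-02, -3.06898628e-04,
       -1.22408139e+00, -2.88119513e-01]), 'dq': array([-0.00013673, -0.00081127,  0.00146681,  0.0004357 , -0.00152147,
        0.00080616]), 'joint_torque': array([-3.24192501e-03, -5.84763443e+01,  2.94109994e+01,  6.95454866e+00,
       -3.16784775e-03,  1.29949076e-06]), 'tool_pos': array([ 0.16410302, -0.65430696,  0.23044029]), 'tcp_rot': array([-1.63200358e-04, -1.22516766e-01,  9.92466158e-01,  7.35598703e-04]), 'force': array([ 0.28826116, -0.27934723,  0.45954205]), 'wrist_torque': array([0.04484994, 0.0026004 , 0.01045059]), 'gripper_force': 0.0, 'opening': 0.9996830265387504}
```

View pics/top0.png

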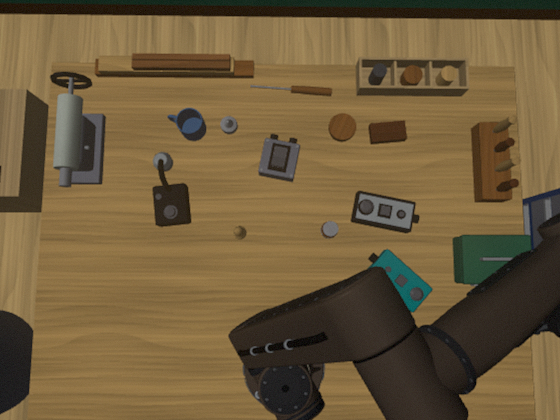

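View pics/side0.png

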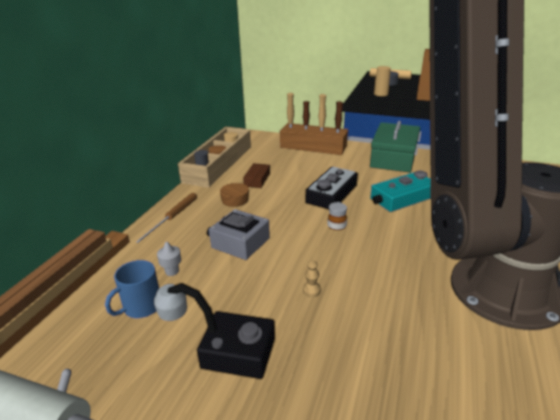

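Top view: lamp button at about (171,212), switch box rocker (280,157), black pendant (385,211) and its key (385,211). The turquoise decoy at (400,280) and the green box at (490,260) are not meant. Small round things on the pendant: (366,206) and (402,214). Next is an enlarged crop with 3D points.

```bash
python3 - <<'E'
from h import *
z=np.load("top0.npz"); im,W=z["im"],z["W"]
cr=[im[165:240,135:210],im[125:190,250:315],im[180:240,345:425]]
cr=[cv2.resize(c,(390,int(390*c.shape[0]/c.shape[1])),interpolation=cv2.INTER_CUBIC) for c in cr[:2]]+[cv2.resize(cr[2],(390,292),interpolation=cv2.INTER_CUBIC)]
cv=np.zeros((590,790,3),np.uint8); 
a=cv2.resize(cr[0],(290,290));b=cv2.resize(cr[1],(290,290))
cv[:290,:290]=a;cv[:290,300:590]=b;cv[298:590,:390]=cr[2]
cv2.imwrite("pics/crop0.png",np.clip(cv[...,::-1]*1.6,0,255))
for u,v in[(171,212),(280,157),(279,145),(278,168),(385,211),(366,206),(402,214),(163,160),(240,232),(330,229)]: print(u,v,W[v,u].round(3))
# box outlines
for n,(v0,v1,u0,u1,lo,hi) in dict(lamp=(178,230,148,195,.05,.06),box=(130,185,255,305,.055,.064),pend=(185,238,345,425,.045,.058)).items():
    P=W[v0:v1,u0:u1].reshape(-1,3); P=P[(P[:,2]>lo)&(P[:,2]<hi)]
    r=cv2.minAreaRect(P[:,:2].astype(np.float32)); print(n,len(P),r,np.median(P[:,2]))
    print(cv2.boxPoints(r).round(3).tolist())
for n,(v0,v1,u0,u1,lo,hi) in dict(btn=(200,225,158,185,.068,.078),up=(135,180,262,297,.072,.09),key=(200,222,376,394,.062,.07)).items():
    P=W[v0:v1,u0:u1].reshape(-1,3); P=P[(P[:,2]>lo)&(P[:,2]<hi)]; print(n,len(P),P.mean(0).round(4),P.min(0).round(3),P.max(0).round(3))
E
```

```text
171 212 [0.455 0.337 0.067]
280 157 [0.622 0.015 0.072]
279 145 [0.661 0.018 0.065]
278 168 [0.591 0.021 0.058]
385 211 [ 0.46  -0.299  0.066]
366 206 [ 0.474 -0.241  0.076]
402 214 [ 0.453 -0.352  0.057]
163 160 [0.597 0.351 0.135]
240 232 [0.396 0.132 0.076]
330 229 [ 0.406 -0.134  0.062]
lamp 951 ((0.4800245463848114, 0.34501445293426514), (0.11977235972881317, 0.0985473096370697), 6.674539566040039) 0.05434623658454352
[[0.41499999165534973, 0.3869999945163727], [0.4259999990463257, 0.289000004529953], [0.5450000166893005, 0.30300000309944153], [0.5339999794960022, 0.4009999930858612]]
box 742 ((0.6214934587478638, 0.02001935988664627), (0.10944775491952896, 0.11040861159563065), 78.86677551269531) 0.059529981570440094
[[0.5569999814033508, -0.023000000044703484], [0.6650000214576721, -0.04399999976158142], [0.6859999895095825, 0.06300000101327896], [0.578000009059906, 0.08399999886751175]]
pend 1409 ((0.4617270827293396, -0.29811573028564453), (0.17886696755886078, 0.09481459110975266), 78.66741943359375) 0.05043896448211571
[[0.39800000190734863, -0.37599998712539673], [0.4909999966621399, -0.39500001072883606], [0.5260000228881836, -0.2199999988079071], [0.43299999833106995, -0.20100000500679016]]
btn 63 [0.4551 0.3426 0.0714] [0.443 0.328 0.068] [0.469 0.357 0.078]
up 139 [0.6098 0.0221 0.0764] [ 0.579 -0.012  0.072] [0.652 0.045 0.085]
key 65 [ 0.4614 -0.297   0.0653] [ 0.448 -0.312  0.062] [ 0.476 -0.284  0.07 ][ WARN:0@0.438] global loadsave.cpp:1063 imwrite_ Unsupported depth image for selected encoder is fallbacked to CV_8U.
```

View pics/crop0.png

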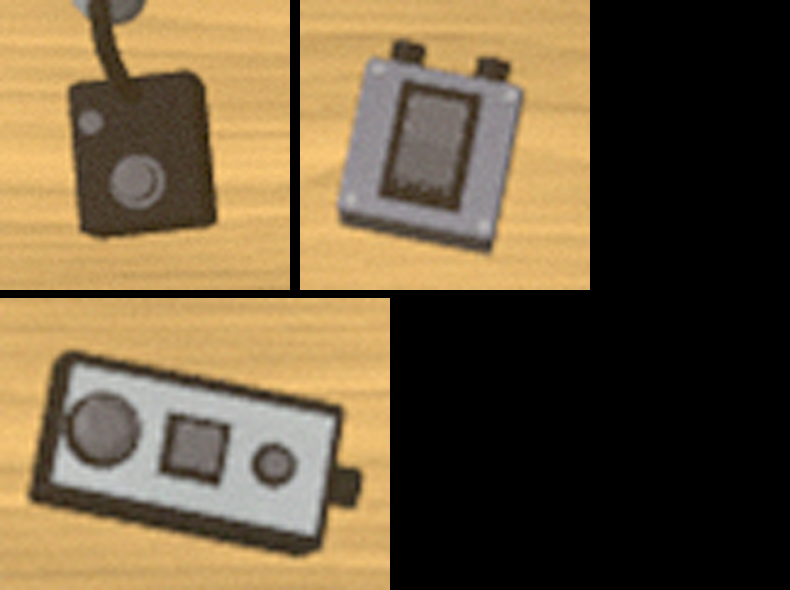

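Choice confirmed. On the lamp, the button is at crop (137,180), not the dimmer stub at (90,122). The box glands point to image-up, so its +x half is the image-lower one. On the pendant, the key is the middle square. Now I'll compute the dp values.

```bash
cat > dp.py <<'E'
import sys
from h import *
def dp(t,p=None):
    o=sensors.get_obs(); q=np.array(o["tcp_rot"]); r=R.from_quat(q[[1,2,3,0]])
    return r.inv().apply(np.array(t)-(o["tool_pos"] if p is None else p)).round(4).tolist()
if __name__=="__main__":
    t=[float(a) for a in sys.argv[1:4]]; o=sensors.get_obs()
    print(o["clock"],o["tool_pos"].round(4),o["force"].round(2),"dp",dp(t))
E
python3 dp.py .48 -.22 .2; python3 -c "
from h import *
print(np.array(camera_params('wrist')['tool_from_camera']).round(3))
z=np.load('top0.npz');W=z['W']
P=W[135:180,262:297].reshape(-1,3);c=np.array([.6215,.020]);u=np.array([-.982,.19]);v=np.array([.19,.982])
s=(P[:,:2]-c)@u;t=(P[:,:2]-c)@v
for a in range(-40,41,5):
  m=(abs(s*1000-a)<2.5)&(abs(t)<.015);print(a,m.sum(),P[m,2].mean().round(4))
"
```

```text
0.1 [ 0.1641 -0.6543  0.2304] [ 0.29 -0.28  0.46] dp [-0.412, 0.3444, 0.0309]
[[ 0.    -0.965 -0.263  0.067]
 [ 1.     0.     0.    -0.002]
 [-0.    -0.263  0.965 -0.142]
 [ 0.     0.     0.     1.   ]]
-40 14 0.0648
-35 12 0.0648
-30 16 0.0677
-25 13 0.0684
-20 19 0.0696
-15 16 0.0681
-10 14 0.0694
-5 18 0.0713
0 16 0.0691
5 14 0.0709
10 14 0.0729
15 17 0.0753
20 14 0.0779
25 15 0.0802
30 32 0.0705
35 12 0.0662
40 20 0.061
```

Heights confirm the raised half (78 mm at 20 mm from the axis). The camera hangs on the side away from the lamp neck. Setting out with fingers shut.

```bash
python3 -m creep '[{"dp":[-0.034,0.029,0.003],"twist":[0,0,0]},{"dp":[-0.068,0.058,0.006],"twist":[0,0,0]},{"dp":[-0.103,0.086,0.008],"twist":[0,0,0]},{"dp":[-0.137,0.115,0.01],"twist":[0,0,0]},{"dp":[-0.172,0.143,0.013],"twist":[0,0,0]},{"dp":[-0.206,0.172,0.015],"twist":[0,0,0]},{"dp":[-0.24,0.2,0.018],"twist":[0,0,0]},{"dp":[-0.275,0.23,0.02],"twist":[0,0,0]},{"dp":[-0.31,0.258,0.023],"twist":[0,0,0]},{"dp":[-0.344,0.287,0.026],"twist":[0,0,0]},{"dp":[-0.378,0.315,0.028],"twist":[0,0,0]},{"dp":[-0.412,0.344,0.03],"twist":[0,0,0]}]' 0; python3 dp.py .455 .342 .18
```

```text
clock: 1.1
tool_pos: [0.4588, -0.2492, 0.203]
tcp_rot: [-0.0, -0.123, 0.992, 0.0]
force: [-0.5, -1.1, -0.6]
opening: 0.002
gripper_force: 0.0
1.1 [ 0.4588 -0.2492  0.203 ] [-0.46 -1.13 -0.6 ] dp [-0.1402, 0.5744, 0.0231]
```

```bash
python3 -m creep '[{"dp":[-0.008,0.038,0.001],"twist":[0,0,0]},{"dp":[-0.016,0.076,0.003],"twist":[0,0,0]},{"dp":[-0.024,0.114,0.004],"twist":[0,0,0]},{"dp":[-0.032,0.152,0.006],"twist":[0,0,0]},{"dp":[-0.04,0.19,0.007],"twist":[0,0,0]},{"dp":[-0.048,0.228,0.008],"twist":[0,0,0]},{"dp":[-0.056,0.266,0.01],"twist":[0,0,0]},{"dp":[-0.064,0.304,0.012],"twist":[0,0,0]},{"dp":[-0.072,0.342,0.014],"twist":[0,0,0]},{"dp":[-0.08,0.38,0.016],"twist":[0,0,0]},{"dp":[-0.088,0.418,0.018],"twist":[0,0,0]},{"dp":[-0.096,0.456,0.02],"twist":[0,0,0]}]'; python3 -m creep '[{"dp":[-0.008,0.036,0],"twist":[0,0,0]},{"dp":[-0.014,0.07,0],"twist":[0,0,0]},{"dp":[-0.018,0.095,0],"twist":[0,0,0]},{"dp":[-0.018,0.095,0],"twist":[0,0,0]},{"dp":[-0.018,0.095,0],"twist":[0,0,0]},{"dp":[-0.018,0.095,0],"twist":[0,0,0]}]'; python3 dp.py .455 .342 .085
python3 -c "
from h import *
im,W=grab('wrist','w1')
print(sensors.get_obs()['joint_pos'].round(2))"
```

```text
clock: 2.1
tool_pos: [0.4396, 0.2163, 0.1831]
tcp_rot: [0.0, -0.123, 0.992, 0.0]
force: [0.9, -0.2, -0.2]
opening: -0.0
gripper_force: 0.0
clock: 2.6
tool_pos: [0.4342, 0.3105, 0.1826]
tcp_rot: [-0.0, -0.123, 0.992, -0.0]
force: [0.1, 0.4, 0.3]
opening: -0.0
gripper_force: 0.0
2.6 [0.4342 0.3105 0.1826] [0.12 0.45 0.3 ] dp [-0.0279, 0.0255, 0.0976]
[ 0.99  0.17 -0.37 -0.   -1.04 -2.31]
```

View pics/w1.png

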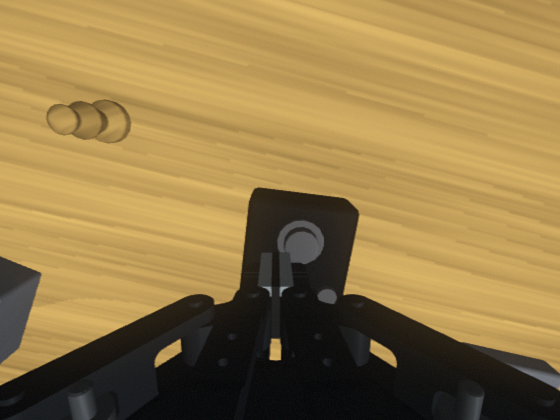

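Wrist view: the button's top is at (304,241), finial at (90,120) well clear, fingertips at (275,258). Measuring the button from here.

```bash
python3 -c "
from dp import *
W=np.load('w1.npz')['W']; P=W[215:268,275:330].reshape(-1,3); P=P[(P[:,2]>.069)&(P[:,2]<.076)]
print(len(P),P.mean(0),P.min(0),P.max(0)); print(W[241,304])
print(dp([.455,.342,.1]),dp([*P.mean(0)[:2],.1]))"
```

```text
860 [0.45778225 0.33777533 0.07132235] [0.44416547 0.32311268 0.0691109 ] [0.47303234 0.35239737 0.07347037]
[0.4523903  0.33834502 0.07245633]
[-0.0277, 0.0259, 0.0828] [-0.0294, 0.0212, 0.0828]
```

```bash
python3 -m creep '[{"dp":[-0.0285,0.0235,0],"twist":[0,0,0]},{"dp":[-0.0285,0.0235,0.035],"twist":[0,0,0]},{"dp":[-0.0285,0.0235,0.07],"twist":[0,0,0]},{"dp":[-0.0285,0.0235,0.1],"twist":[0,0,0]},{"dp":[-0.0285,0.0235,0.1],"twist":[0,0,0]},{"dp":[-0.0285,0.0235,0.1],"twist":[0,0,0]},{"dp":[-0.0285,0.0235,0.1],"twist":[0,0,0]}]'; python3 dp.py .457 .340 .064
```

```text
clock: 3.23
tool_pos: [0.4576, 0.3408, 0.085]
tcp_rot: [0.001, -0.122, 0.992, 0.0]
force: [0.5, 0.2, 0.4]
opening: -0.001
gripper_force: 0.0
3.2333 [0.4576 0.3408 0.085 ] [0.51 0.19 0.43] dp [0.0008, -0.0007, 0.021]
```

```bash
python3 -m creep '[{"dp":[0,0,0.008],"twist":[0,0,0]},{"dp":[0,0,0.012],"twist":[0,0,0]},{"dp":[0,0,0.014],"twist":[0,0,0]},{"dp":[0,0,0.016],"twist":[0,0,0]},{"dp":[0,0,0.018],"twist":[0,0,0]},{"dp":[0,0,0.019],"twist":[0,0,0]},{"dp":[0,0,0.02],"twist":[0,0,0]},{"dp":[0,0,0.02],"twist":[0,0,0]},{"dp":[0,0,0.02],"twist":[0,0,0]},{"dp":[0,0,0.02],"twist":[0,0,0]}]'
```

```text
clock: 4.07
tool_pos: [0.4572, 0.3413, 0.0648]
tcp_rot: [0.001, -0.123, 0.992, 0.001]
force: [-2.1, -1.4, 13.8]
opening: -0.002
gripper_force: 7.1
```

```bash
python3 -m creep '[{"dp":[0,0,0.001],"twist":[0,0,0]},{"dp":[0,0,0.0015],"twist":[0,0,0]},{"dp":[0,0,0.0015],"twist":[0,0,0]},{"dp":[0,0,0.0015],"twist":[0,0,0]}]'
```

```text
clock: 4.4
tool_pos: [0.4573, 0.3414, 0.0646]
tcp_rot: [0.001, -0.123, 0.992, 0.001]
force: [-7.0, -3.8, 25.3]
opening: 0.001
gripper_force: 13.0
```

Bottomed at 0.0646 with 25 N. Retreat and go above the rocker, turning 25° to align with the box.

```bash
python3 -m creep '[{"dp":[0,0,-0.03],"twist":[0,0,0]},{"dp":[0,0,-0.065],"twist":[0,0,0]},{"dp":[0,0,-0.1],"twist":[0,0,0]},{"dp":[0,0,-0.135],"twist":[0,0,0]},{"dp":[-0.006,-0.034,-0.135],"twist":[0,0,0.1]},{"dp":[-0.013,-0.068,-0.135],"twist":[0,0,0.2]},{"dp":[-0.019,-0.102,-0.135],"twist":[0,0,0.3]},{"dp":[-0.025,-0.137,-0.135],"twist":[0,0,0.4]},{"dp":[-0.031,-0.171,-0.135],"twist":[0,0,0.43]},{"dp":[-0.038,-0.205,-0.135],"twist":[0,0,0.43]},{"dp":[-0.044,-0.24,-0.135],"twist":[0,0,0.43]},{"dp":[-0.05,-0.272,-0.135],"twist":[0,0,0.43]}]'; python3 -m creep '[{"dp":[0,0,0],"twist":[0,0,0]},{"dp":[0,0,0],"twist":[0,0,0]},{"dp":[0,0,0],"twist":[0,0,0]},{"dp":[0,0,0],"twist":[0,0,0]}]'; python3 dp.py .601 .024 .2
python3 -c "
from h import *
im,W=grab('wrist','w2')"
```

```text
clock: 5.4
tool_pos: [0.5712, 0.0871, 0.1963]
tcp_rot: [-0.001, 0.092, 0.996, -0.0]
force: [0.1, 0.1, 0.5]
opening: -0.001
gripper_force: 0.0
clock: 5.73
tool_pos: [0.5708, 0.0897, 0.1964]
tcp_rot: [-0.0, 0.092, 0.996, -0.0]
force: [0.3, -0.2, -0.1]
opening: -0.003
gripper_force: 0.0
5.7333 [0.5708 0.0897 0.1964] [ 0.28 -0.23 -0.11] dp [-0.0417, -0.0591, -0.0036]
```

View pics/w2.png

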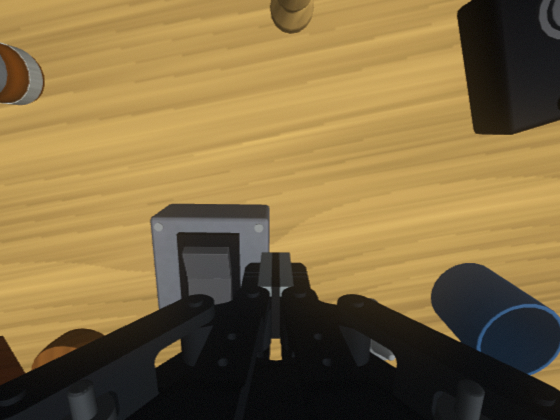

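Wrist view: raised rocker half at (183–230, 248–280), with the camera side (world −x) up. The fingers are 60 mm to its right. Checking the measure.

```bash
python3 -c "
from dp import *
W=np.load('w2.npz')['W']
P=W[235:300,175:240].reshape(-1,3); P=P[(P[:,2]>.073)&(P[:,2]<.095)]
print(len(P),P.mean(0).round(4),P.min(0).round(3),P.max(0).round(3))
for v in range(246,296,6): print(v,W[v,207].round(3))
print(dp([.601,.024,.1]))"
```

```text
1151 [0.6039 0.0201 0.0777] [ 0.59  -0.002  0.073] [0.622 0.041 0.084]
246 [0.598 0.019 0.061]
252 [0.597 0.023 0.08 ]
258 [0.602 0.022 0.081]
264 [0.609 0.02  0.077]
270 [0.616 0.017 0.073]
276 [0.624 0.014 0.069]
282 [0.629 0.013 0.071]
288 [0.636 0.011 0.069]
294 [0.641 0.01  0.07 ]
[-0.0417, -0.0593, 0.0965]
```

```bash
python3 -m creep '[{"dp":[-0.022,-0.03,0],"twist":[0,0,0]},{"dp":[-0.044,-0.0605,0],"twist":[0,0,0]},{"dp":[-0.044,-0.0605,0.03],"twist":[0,0,0]},{"dp":[-0.044,-0.0605,0.06],"twist":[0,0,0]},{"dp":[-0.044,-0.0605,0.09],"twist":[0,0,0]},{"dp":[-0.044,-0.0605,0.102],"twist":[0,0,0]},{"dp":[-0.044,-0.0605,0.102],"twist":[0,0,0]},{"dp":[-0.044,-0.0605,0.102],"twist":[0,0,0]},{"dp":[-0.044,-0.0605,0.102],"twist":[0,0,0]}]'; python3 dp.py .603 .022 .070
```

```text
clock: 6.53
tool_pos: [0.6043, 0.0224, 0.096]
tcp_rot: [0.001, 0.091, 0.996, 0.0]
force: [-0.1, 0.1, 0.3]
opening: 0.004
gripper_force: 0.0
6.5333 [0.6043 0.0224 0.096 ] [-0.1   0.12  0.32] dp [0.0013, -0.0006, 0.026]
```

```bash
python3 -m creep '[{"dp":[0.001,0,0.006],"twist":[0,0,0]},{"dp":[0.001,0,0.011],"twist":[0,0,0]},{"dp":[0.001,0,0.014],"twist":[0,0,0]},{"dp":[0.001,0,0.017],"twist":[0,0,0]},{"dp":[0.001,0,0.02],"twist":[0,0,0]},{"dp":[0.001,0,0.022],"twist":[0,0,0]},{"dp":[0.001,0,0.0235],"twist":[0,0,0]},{"dp":[0.001,0,0.025],"twist":[0,0,0]},{"dp":[0.001,0,0.025],"twist":[0,0,0]},{"dp":[0.001,0,0.025],"twist":[0,0,0]},{"dp":[0.001,0,0.025],"twist":[0,0,0]}]'
```

```text
clock: 7.45
tool_pos: [0.6023, 0.0216, 0.0701]
tcp_rot: [-0.0, 0.092, 0.996, -0.0]
force: [-4.0, 0.5, 7.7]
opening: 0.001
gripper_force: 3.9
```

```bash
python3 -m creep '[{"dp":[0,0,0.001],"twist":[0,0,0]},{"dp":[0,0,0.002],"twist":[0,0,0]},{"dp":[0,0,0.002],"twist":[0,0,0]},{"dp":[0,0,0.002],"twist":[0,0,0]},{"dp":[0,0,0.002],"twist":[0,0,0]}]'
```

```text
clock: 7.87
tool_pos: [0.6024, 0.0216, 0.0699]
tcp_rot: [0.0, 0.092, 0.996, -0.0]
force: [-10.8, 2.0, 23.5]
opening: 0.0
gripper_force: 11.3
```

```bash
python3 -m creep '[{"dp":[0,0,-0.03],"twist":[0,0,0]},{"dp":[0,0,-0.065],"twist":[0,0,0]},{"dp":[0,0,-0.1],"twist":[0,0,0]},{"dp":[0,0,-0.13],"twist":[0,0,0]},{"dp":[0.008,-0.034,-0.13],"twist":[0,0,0]},{"dp":[0.016,-0.068,-0.13],"twist":[0,0,0]},{"dp":[0.024,-0.102,-0.13],"twist":[0,0,0]},{"dp":[0.032,-0.136,-0.13],"twist":[0,0,0]},{"dp":[0.04,-0.17,-0.13],"twist":[0,0,0]},{"dp":[0.048,-0.204,-0.13],"twist":[0,0,0]},{"dp":[0.056,-0.238,-0.13],"twist":[0,0,0]},{"dp":[0.064,-0.272,-0.13],"twist":[0,0,0]}]'; python3 -m creep '[{"dp":[0.02,-0.03,0],"twist":[0,0,0]},{"dp":[0.04,-0.05,0],"twist":[0,0,0]},{"dp":[0.04,-0.05,0],"twist":[0,0,0]},{"dp":[0.04,-0.05,0],"twist":[0,0,0]},{"dp":[0.04,-0.05,0],"twist":[0,0,0]}]'; python3 dp.py .4614 -.2975 .2
python3 - <<'E'
from dp import *
im,W=grab('wrist','w3')
o=sensors.get_obs();print(o["joint_pos"].round(2))
for u,v in[(200,300),(355,300),(380,298),(460,400),(80,400)]: print(u,v,dp(W[v,u]))
im,W=grab('top','top1')
c=cv2.resize(im[120:250,140:300],(800,650))[:600]; cv2.imwrite("pics/top1c.png",np.clip(c[...,::-1]*1.5,0,255).astype(np.uint8))
P=W[135:180,262:297].reshape(-1,3);c=np.array([.6215,.020]);u=np.array([-.982,.19]);v=np.array([.19,.982])
s=(P[:,:2]-c)@u;t=(P[:,:2]-c)@v
for a in range(-30,31,10):
  m=(abs(s*1000-a)<3)&(abs(t)<.015);print(a,m.sum(),P[m,2].mean().round(4))
P=W[205:219,164:178].reshape(-1,3);print("btn z",np.nanmedian(P[P[:,2]>.06][:,2]))
E
```

```text
clock: 8.87
tool_pos: [0.4891, -0.2356, 0.1976]
tcp_rot: [0.0, 0.092, 0.996, -0.0]
force: [0.3, 1.5, 0.5]
opening: -0.001
gripper_force: 0.0
clock: 9.28
tool_pos: [0.4416, -0.2761, 0.1977]
tcp_rot: [0.0, 0.092, 0.996, -0.0]
force: [1.4, 0.2, -0.2]
opening: 0.002
gripper_force: 0.0
9.2833 [ 0.4416 -0.2761  0.1977] [ 1.39  0.16 -0.22] dp [-0.0234, -0.0174, -0.0023]
[-0.18  0.13 -0.37  0.   -1.07 -1.57]
200 300 [0.0133, -0.026, -0.0511]
355 300 [0.0128, 0.0238, -0.0504]
380 298 [-0.1298, 0.1238, 0.1994]
460 400 [0.0082, 0.039, -0.085]
80 400 [0.0106, -0.0434, -0.0873]
-30 11 0.0789
-20 20 0.0784
-10 20 0.0741
0 21 0.0696
10 21 0.0669
20 16 0.0692
30 24 0.0679
btn z 0.06360582928125402
```

View pics/w3.png

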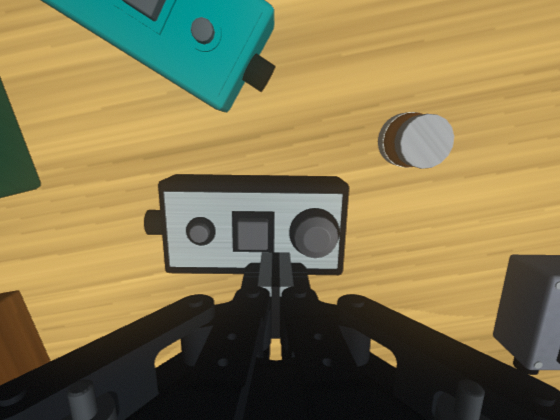

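The rocker and lamp are confirmed on. Wrist view: the square key is at (252,233), mushroom at (315,232), jog at (200,231). Linkage stands 50 mm above the tips, so it clears the mushroom.

```bash
python3 -c "
from dp import *
W=np.load('w3.npz')['W']
P=W[212:252,232:274].reshape(-1,3); P=P[(P[:,2]>.062)&(P[:,2]<.07)]
print(len(P),P.mean(0).round(4),P.min(0).round(3),P.max(0).round(3))
print(dp([*P.mean(0)[:2],.078]),dp([.4614,-.2975,.078]))"
```

```text
872 [ 0.4646 -0.3031  0.0653] [ 0.45  -0.319  0.062] [ 0.481 -0.288  0.068]
[-0.0272, -0.023, 0.1196] [-0.023, -0.0181, 0.1196]
```

```bash
python3 -m creep '[{"dp":[-0.025,-0.0205,0],"twist":[0,0,0]},{"dp":[-0.025,-0.0205,0.035],"twist":[0,0,0]},{"dp":[-0.025,-0.0205,0.07],"twist":[0,0,0]},{"dp":[-0.025,-0.0205,0.1],"twist":[0,0,0]},{"dp":[-0.025,-0.0205,0.116],"twist":[0,0,0]},{"dp":[-0.025,-0.0205,0.116],"twist":[0,0,0]},{"dp":[-0.025,-0.0205,0.116],"twist":[0,0,0]},{"dp":[-0.025,-0.0205,0.116],"twist":[0,0,0]}]'; python3 dp.py .463 -.3003 .060
```

```text
clock: 10.05
tool_pos: [0.4635, -0.3005, 0.0828]
tcp_rot: [0.001, 0.091, 0.996, -0.0]
force: [0.8, 0.7, 0.3]
opening: 0.001
gripper_force: 0.0
10.05 [ 0.4635 -0.3005  0.0828] [0.8  0.75 0.29] dp [0.0006, 0.0002, 0.0228]
```

```bash
python3 -m creep '[{"dp":[0,0,0.006],"twist":[0,0,0]},{"dp":[0,0,0.011],"twist":[0,0,0]},{"dp":[0,0,0.014],"twist":[0,0,0]},{"dp":[0,0,0.016],"twist":[0,0,0]},{"dp":[0,0,0.018],"twist":[0,0,0]},{"dp":[0,0,0.02],"twist":[0,0,0]},{"dp":[0,0,0.021],"twist":[0,0,0]},{"dp":[0,0,0.021],"twist":[0,0,0]},{"dp":[0,0,0.021],"twist":[0,0,0]}]'
```

```text
clock: 10.8
tool_pos: [0.4621, -0.3006, 0.0608]
tcp_rot: [0.0, 0.092, 0.996, -0.0]
force: [-0.8, 1.9, 4.6]
opening: -0.001
gripper_force: 2.2
```

```bash
python3 -m creep '[{"dp":[0,0,0.0005],"twist":[0,0,0]},{"dp":[0,0,0.001],"twist":[0,0,0]},{"dp":[0,0,0.0015],"twist":[0,0,0]},{"dp":[0,0,0.0015],"twist":[0,0,0]},{"dp":[0,0,0.0015],"twist":[0,0,0]}]'
```

```text
clock: 11.22
tool_pos: [0.4621, -0.3006, 0.06]
tcp_rot: [0.0, 0.092, 0.996, -0.0]
force: [-3.2, 4.3, 11.8]
opening: -0.0
gripper_force: 6.0
```

11.8 N at 0.060: the key is fully in. Releasing.

```bash
python3 -m creep '[{"dp":[0,0,-0.004],"twist":[0,0,0]},{"dp":[0,0,-0.012],"twist":[0,0,0]},{"dp":[0,0,-0.035],"twist":[0,0,0]},{"dp":[0,0,-0.07],"twist":[0,0,0]},{"dp":[0,0,-0.1],"twist":[0,0,0]},{"dp":[0,0,-0.135],"twist":[0,0,0]},{"dp":[0.035,0,-0.135],"twist":[0,0,0]},{"dp":[0.035,0,-0.135],"twist":[0,0,0]},{"dp":[0.035,0,-0.135],"twist":[0,0,0]}]'
python3 - <<'E'
from h import *
im,W=grab('wrist','w4'); im,W=grab('top','top2')
W0=np.load('top0.npz')['W']
for n,(v0,v1,u0,u1,lo,hi) in dict(pend=(185,238,345,425,.045,.058)).items():
    P=W[v0:v1,u0:u1].reshape(-1,3); P=P[(P[:,2]>lo)&(P[:,2]<hi)]
    print(n,len(P),cv2.minAreaRect(P[:,:2].astype(np.float32)))
P=np.load('w4.npz')['W'].reshape(-1,3);P=P[(abs(P[:,0]-.463)<.01)&(abs(P[:,1]+.3)<.01)];print("key z",np.median(P[:,2]))
E
```

```text
clock: 11.97
tool_pos: [0.4269, -0.2942, 0.1954]
tcp_rot: [0.001, 0.092, 0.996, -0.0]
force: [-0.1, -0.7, -0.3]
opening: -0.0
gripper_force: 0.0
pend 379 ((0.4374154806137085, -0.3029070794582367), (0.15920476615428925, 0.049671754240989685), 77.92601013183594)
key z 0.06539866084333584
```

View pics/top2.png

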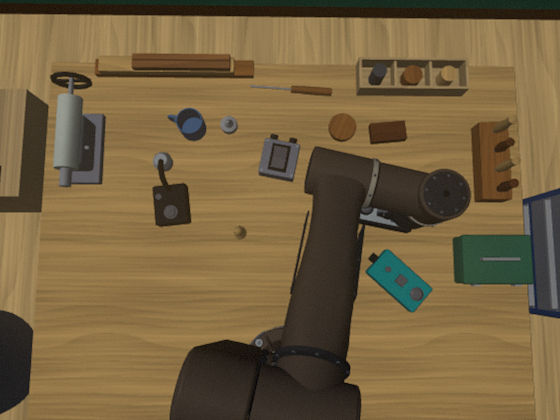

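View pics/w4.png

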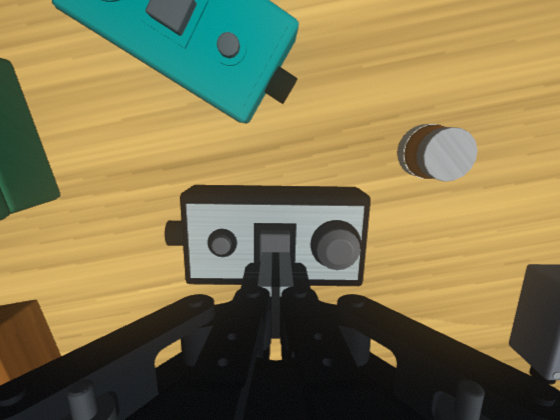

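The key is back up at 65 mm and the pendant still lies in place. All the bystanders in view are where they were.

```bash
python3 -c "
from plant import order
print(order.close_job())"
```

```text
the job is handed in; nothing more can be done
None
```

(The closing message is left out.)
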